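Rebuild a tank-top return filter on the parts counter

ROBOT

A 6-joint arm with a two-finger parallel gripper is mounted at the origin on the work surface. World frame = base frame: x ahead of the robot, y to its left, z up, the work surface at z = 0. Lengths are in m, angles in rad, forces in N, time in s.
With the tool pointing down it reaches from about 0.25 to 0.725 m from the base axis. Payload 4 kg.
Tool frame: the origin (TCP) lies on the centre line of the jaws, within the pads' length; the fingertips stand 14 mm ahead of it and the grasp point (between the pads) lies 5 mm behind it; z points along the fingers, x is the direction in which the jaws open and shut, and the axes are right-handed (so a half turn about z gives the same grasp; the last joint's range is limited). The gripper opens to 85 mm and grips with 20 to 120 N. Pads are 22 mm wide; open, the fingers measure 114 mm over their backs; the gripper's body (76 mm by 85 mm) begins 54 mm behind the grasp point. The pads swing forward as they close: fully open they stand 13 mm farther back than shut.
Start: joints at [1.108, 0.241, 0.005, 1.335, 0, 1.571], TCP at [0.223, 0.447, 0.245] pointing down, gripper open.
Joint ranges: [-2.72, 2.72], [-1.05, 1.87], [-1.09, 1.28], [-1.99, 2.15], [-1.42, 1.44], [-3.14, 3.14]. Speed limits (rad/s): [2.79, 2.79, 3.14, 3.14, 3.14, 3.14].

INTERFACE

Orientations are given as a unit quaternion [x, y, z, w].
In Python, from workcell import bot gives the robot as it stands.
- The arm moves only by the tool play_rows, never from a script. Its argument "motion" is a list of rows, each an object with "fingers": the closure, from -1 (fully open) to 1 (shut), so that 0 is half open; "translation": the shift along the tool's x, y, z in cm, a list of three; "roll": the turn about the tool's z in degrees. A call has 1 to 20 rows; each row is the pose to reach, as a shift and turn from the pose commanded when the call began, along the tool's axes at that moment; what a row does not reach only later rows make up. A row lasts 1/12 s, in which the tool goes at most 41.7 mm and 7.16 degrees, less where a joint would pass 70% of its speed; a pose out of reach is approached as far as the arm can. A call with a gripper value outside its range is refused whole. The fingers move at their own pace and stop on an object; the grip force is fixed at half the most. Time passes only in rows, so rows that repeat a pose let the fingers close. It gives the time, the measured TCP pose, the force and the opening at its end, in the units of the state.
- bot.get_obs(): the state, without advancing time (a new reading comes with each control period).
- bot.camera(name): name is "side" or "top"; returns a dict with "pixels" (384x512x3 uint8, red, green, blue), "intrinsics" (3x3 intrinsics, pixels), "world_to_cam" (4x4, takes a point from world to camera coordinates). Camera axes: x right, y down, z forward; pixel columns grow to the right and rows downward; lengths in m; the calibration is good to about 2 mm. A picture is of the moment at which its call begins. There is no depth.
- bot.job_done(): hands the job in, once; it reports no verdict.
The state is a dict: "clock": time; "joint_pos": joint angles; "joint_vel": joint speeds; "tau": joint torques, N m; "eef_pos": TCP position; "tool_rot": TCP orientation; "ft_force": force on the tool from outside, world axes, zero at the start; "ft_torque": the same for the moment, N m; "grip_width": finger opening in m.
Only numpy, scipy, OpenCV 4.12 (cv2) and the standard library are available. Lean on these libraries where they do the work, as an engineer would, in place of code of your own. Each camera call takes 0.05 s, during which the arm holds its last target. There are 200 camera calls.

TASK

Put the return filter in the tank lid back together from the parts on the rubber mat, one part at a time in this order: the copper sealing ring flat on top of the open filter head, the metal bowl down through the ring until its collar rests on it, the pleated filter element upright into the bowl, and last the cover over the bowl's collar, sitting level. Leave the white and red oil filter can and the brass adapter where they stand on the mat.

Things in the scene. Friction and masses are not known exactly. Their poses are not given: they have to be found in the camera images.
- filter_seat (a point): Centre of the flat top face of the open filter head, the target: an aluminium cylinder, 100 mm across, bolted on a grey steel tank lid (230 x 190 mm) lying fixed on wooden battens. Face 94 mm above the table, plain open bore of 56 mm diameter down to the table. z up; x, y turn with the lid. Nothing else on the lid is higher. Lid and mat swap sides (left, right).
- seal_ring: Copper sealing ring, flat on the mat: outer diameter 68 mm, hole 57 mm, 8 mm thick, about 50 g. Origin: centre of its underside; z up. Belongs flat and centred on the head's top face, round the bore.
- bowl: Aluminium pot, mouth up, 68 mm high, 160 g. Outside 40 mm across at the foot, 50 mm from 30 mm up; round its mouth a collar of 66 mm diameter, 14 mm high (at 54 to 68 mm), to grip by. Mouth 44 mm inside, inner floor 5 mm above the underside. Origin: centre of its underside; z up. Seated through ring and bore, collar on the ring: underside 46 mm below the head's face, rim 22 mm above it.
- element: Filter element, upright: white pleated cylinder with steel caps, 38 mm diameter (foot chamfered to 26 mm), 60 mm high, on top a round steel stub of 24 mm diameter, 24 mm high, to grip by; 84 mm in all, 120 g. Origin: centre of its underside; z up. Stands on the bowl's inner floor; then its body's top is 3 mm below the bowl's rim and the stub ends 21 mm above the rim.
- cover: Aluminium cover, mouth down, 280 g: skirt 86 mm outside, 76 mm inside, ribbed hub up to 44 mm, then a hexagon boss 30 mm across flats, 16 mm high (at 44 to 60 mm), to grip by. Origin: centre of the skirt's underside; z up; two flats face +x and -x. Inside, a shoulder 12 mm up rests on the bowl's rim; a pocket 44 mm wide, 26 mm deep takes the stub. Seated: underside 10 mm above the head's face.
- spin_on_filter: Bystander: closed round oil filter can, white with a red band, 69 mm diameter, 78 mm high, standing on the mat. Origin: centre of its underside. Leave it alone.
- adapter: Bystander: brass hose adapter standing on the mat, hexagon of 34 mm across flats (39 mm across corners), 48 mm high. Origin: centre of its underside. Leave it alone.
- mat: Black rubber mat, 300 x 360 mm (x, y), 4 mm thick, fixed on the table. The four parts and the two bystanders stand upright on it in six places (two along x, three along y, at least 100 mm apart centre to centre), shuffled at every start. Origin: centre of its underside.
Not all that is in view belongs to the job. Of the things that look like the element, the middle-sized one is meant.

How it is judged:
On the way, in this order (a step that is already met when the one before it is completed fails the run):
1. the sealing ring lies flat on the head's top face, within 7 mm of its centre, let go (horizontal distance between seal_ring and filter_seat below 0.007 m and z of seal_ring in the frame of filter_seat between -0.003 and 0.003 m and angle between seal_ring's own z axis and vertical below 0.08 rad and contact force between the fingers and seal_ring below 0.1 N), for 0.2 s.
2. the bowl hangs in the head with its collar on the ring (within 3 mm of its seated height), let go (horizontal distance between seal_ring and filter_seat below 0.007 m and z of seal_ring in the frame of filter_seat between -0.003 and 0.003 m and angle between each of seal_ring, bowl's own z axis and vertical below 0.08 rad and horizontal distance between bowl and filter_seat below 0.006 m and z of bowl in the frame of filter_seat between -0.049 and -0.043 m and contact force between the fingers and bowl below 0.1 N), for 0.2 s.
3. the element stands upright on the floor of the bowl (within 3 mm), let go (horizontal distance between seal_ring and filter_seat below 0.007 m and z of seal_ring in the frame of filter_seat between -0.003 and 0.003 m and angle between each of seal_ring, bowl's own z axis and vertical below 0.08 rad and horizontal distance between bowl and filter_seat below 0.006 m and z of bowl in the frame of filter_seat between -0.049 and -0.043 m and horizontal distance between element and bowl below 0.006 m and z of element in the frame of bowl between 0.002 and 0.008 m and angle between element's own z axis and vertical below 0.12 rad and contact force between the fingers and element below 0.1 N), for 0.2 s.
At the end, for the whole second after the job is handed in: Ring on the head's face (centre within 7 mm), bowl through it with its collar on the ring (6 mm), element on the bowl's floor (6 mm), cover on the bowl's rim (8 mm); heights within 3 mm, all upright (0.08 rad, element 0.12), released and at rest (horizontal distance between seal_ring and filter_seat below 0.007 m and z of seal_ring in the frame of filter_seat between -0.003 and 0.003 m and angle between each of seal_ring, bowl, cover's own z axis and vertical below 0.08 rad and horizontal distance between bowl and filter_seat below 0.006 m and z of bowl in the frame of filter_seat between -0.049 and -0.043 m and horizontal distance between element and bowl below 0.006 m and z of element in the frame of bowl between 0.002 and 0.008 m and angle between element's own z axis and vertical below 0.12 rad and horizontal distance between cover and filter_seat below 0.008 m and z of cover in the frame of filter_seat between 0.007 and 0.013 m and linear speed of each of seal_ring, bowl, element, cover below 0.02 m/s and angular speed of each of seal_ring, bowl, element, cover below 0.2 rad/s); the robot touches nothing.
It fails at once if the spin-on oil filter on the mat is shoved more than 30 mm from its place or knocked over (distance of spin_on_filter from where it was at the start of the episode above 0.03 m or angle between spin_on_filter's own z axis and vertical above 0.5 rad).
It fails at once if the brass adapter on the mat is shoved more than 30 mm from its place or knocked over (distance of adapter from where it was at the start of the episode above 0.03 m or angle between adapter's own z axis and vertical above 0.5 rad).
It also fails if it takes over 128 s, if anything falls off the work surface, if the arm or the gripper's body presses on something with over 40 N, if the wrist force passes 120 N, or if a joint passes its speed limit or range.

## Working session

There is one attempt and no reset: what is moved stays moved. The work goes in short steps, Python scripts to look and compute and a tool call to move; the robot and the scene stay as the last step left them, time stands still between calls to the robot, and variables do not carry over. Pictures are saved under pics/ and viewed, about 12 in all and at most 16, crops included, and the job is handed in when it is done.

Besides the shell and the picture viewer there is one more tool, called after "Call:" by a JSON object that holds its "fn" and its "kwargs". play_rows: Moves the arm, as the interface text tells. Its arguments: {"type":"object","properties":{"motion":{"type":"array","items":{"type":"object","properties":{"fingers":{"type":"number"},"translation":{"type":"array","items":{"type":"number"}},"roll":{"type":"number"}}}}},"required":["motion"]}

```bash
mkdir -p pics; cat > h.py <<'E'
import numpy as np, cv2
from workcell import bot
def snap(n,f):
    c=bot.camera(n); cv2.imwrite(f'pics/{f}.png',c['pixels'][:,:,::-1]); np.savez(f'pics/{f}.npz',**c); return c
def ray(c,u,v,z):
    K=np.array(c['intrinsics']);T=np.array(c['world_to_cam']);R=T[:3,:3];o=-R.T@T[:3,3]
    d=R.T@np.linalg.inv(K)@np.array([u,v,1.]); return o+d*(z-o[2])/d[2]
def proj(c,p):
    K=np.array(c['intrinsics']);T=np.array(c['world_to_cam']);q=K@(T[:3,:3]@np.array(p)+T[:3,3]);return q[:2]/q[2]
E
python3 - <<'E'
from h import *
a=snap('top','t0');b=snap('side','s0')
for c in(a,b):
    T=np.array(c['world_to_cam']);print(c['intrinsics'],-T[:3,:3].T@T[:3,3],T[2,:3])
o=bot.get_obs();print(o)
cv2.imwrite('pics/t0b.png',cv2.resize(a['pixels'][:,:,::-1],(800,600)))
cv2.imwrite('pics/s0b.png',cv2.resize(b['pixels'][:,:,::-1],(800,600)))
E
```

```text
[[421.56802003   0.         254.24903999]
 [  0.         421.56802003 193.94196922]
 [  0.           0.           1.        ]] [0.2499461  0.06080818 1.14036522] [ 0.20000172 -0.009056   -0.97975369]
[[391.76779512   0.         257.25541736]
 [  0.         391.76779512 195.34847323]
 [  0.           0.           1.        ]] [0.09418779 0.67598545 0.78855136] [ 0.36406528 -0.63695583 -0.67951728]
{'clock': 0.1, 'joint_pos': array([1.10797120e+00, 2.41350510e-01, 3.89197722e-03, 1.33521157e+00,
       2.43338283e-05, 1.57081556e+00]), 'joint_vel': array([ 0.00099481, -0.0013647 ,  0.00404468, -0.00056222, -0.00068958,
        0.00047998]), 'tau': array([ 1.36186541e-04, -3.73137975e+01,  2.53009880e+01,  1.08266511e-02,
       -3.62500771e-06, -2.34097166e-05]), 'eef_pos': array([0.22299678, 0.4469279 , 0.24450814]), 'tool_rot': array([ 8.50439227e-01,  5.26072470e-01, -8.03156722e-04,  4.82538616e-04]), 'ft_force': array([-1.03090696,  0.13903592,  0.40309226]), 'ft_torque': array([-0.03311885,  0.04411188,  0.0679674 ]), 'grip_width': 0.08566556850069967}
```

View pics/t0b.png

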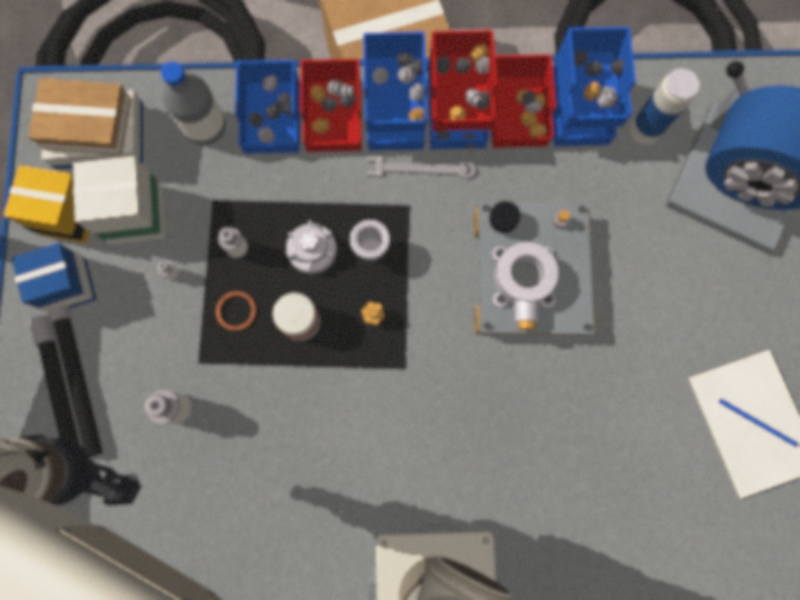

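View pics/s0b.png

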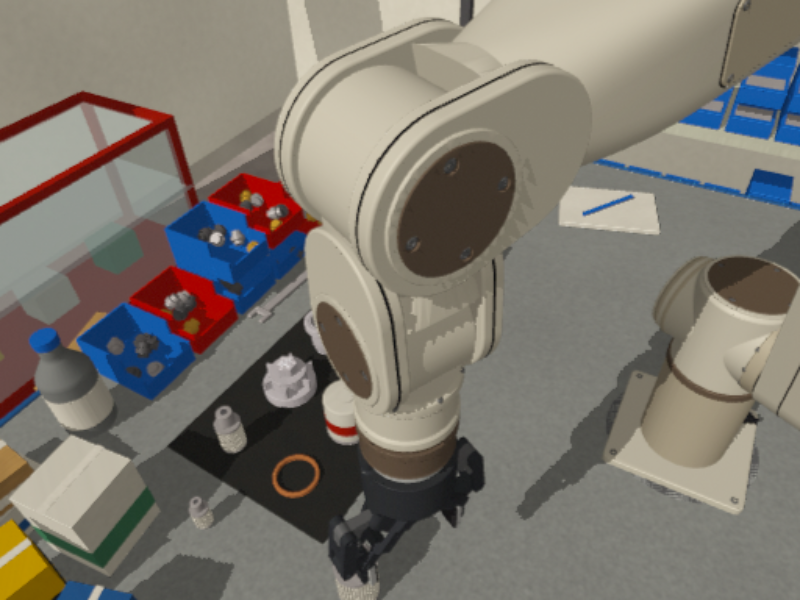

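```bash
python3 - <<'E'
from h import *
im=cv2.imread('pics/t0.png')
a=im[120:240,120:270]; b=im[125:215,295:385]
A=cv2.resize(a,None,fx=5.3,fy=5,interpolation=cv2.INTER_CUBIC)
cv2.imwrite('pics/ca.png',cv2.resize(a,None,fx=5.2,fy=5.2*0.96,interpolation=cv2.INTER_CUBIC)[:600])
im2=np.hstack([cv2.resize(im[148:178,175:220],None,fx=8,fy=8,interpolation=cv2.INTER_CUBIC),cv2.resize(im[145:205,305:365],(240,240),interpolation=cv2.INTER_CUBIC)])
cv2.imwrite('pics/cb.png',im2)
hsv=cv2.cvtColor(im,cv2.COLOR_BGR2HSV)
c=dict(np.load('pics/t0.npz'))
def comps(m,off,z,name,amin=15):
    n,l,s,ce=cv2.connectedComponentsWithStats(m.astype(np.uint8))
    for i in range(1,n):
        if s[i,4]>=amin:
            u,v=ce[i]+off; bx=s[i,:4]+np.array([*off,0,0]); mid=(bx[0]+(bx[2]-1)/2,bx[1]+(bx[3]-1)/2)
            print(name,s[i,4],(round(u,1),round(v,1)),'box',bx,ray(c,u,v,z)[:2].round(4),'mid',ray(c,*mid,z)[:2].round(4))
x=hsv[180:225,130:175];comps((x[...,1]>110)&(x[...,2]>60),(130,180),.012,'ring')
x=hsv[145:205,305:365];comps((x[...,2]>185)&(x[...,1]<60),(305,145),.094,'head')
x=hsv[135:175,215:260];comps(x[...,2]>110,(215,135),.072,'bowl')
x=hsv[140:170,135:165];comps(x[...,2]>100,(135,140),.088,'elem')
x=hsv[135:180,175:220];comps(x[...,2]>100,(175,135),.064,'cover')
x=hsv[180:225,165:210];comps(x[...,2]>100,(165,180),.082,'can')
x=hsv[185:215,225:255];comps(x[...,1]>110,(225,185),.052,'adapt')
E
```

```text
ring 286 (np.float64(150.5), np.float64(198.5)) box [137 186  28  26] [0.475  0.3333] mid [0.4751 0.3332]
head 816 (np.float64(336.4), np.float64(177.1)) box [318 156  38  49] [ 0.502  -0.1601] mid [ 0.4943 -0.1597]
bowl 454 (np.float64(236.2), np.float64(153.0)) box [224 140  26  26] [0.5794 0.0955] mid [0.5809 0.0947]
elem 222 (np.float64(147.9), np.float64(154.4)) box [140 146  18  18] [0.5768 0.3242] mid [0.5764 0.3226]
cover 805 (np.float64(198.2), np.float64(157.9)) box [183 141  32  33] [0.5711 0.1969] mid [0.5735 0.196 ]
can 644 (np.float64(187.8), np.float64(200.7)) box [174 187  29  29] [0.4528 0.2209] mid [0.4521 0.2205]
adapt 202 (np.float64(238.1), np.float64(200.1)) box [230 192  17  17] [0.4568 0.0936] mid [0.457  0.0939]
```

View pics/ca.png

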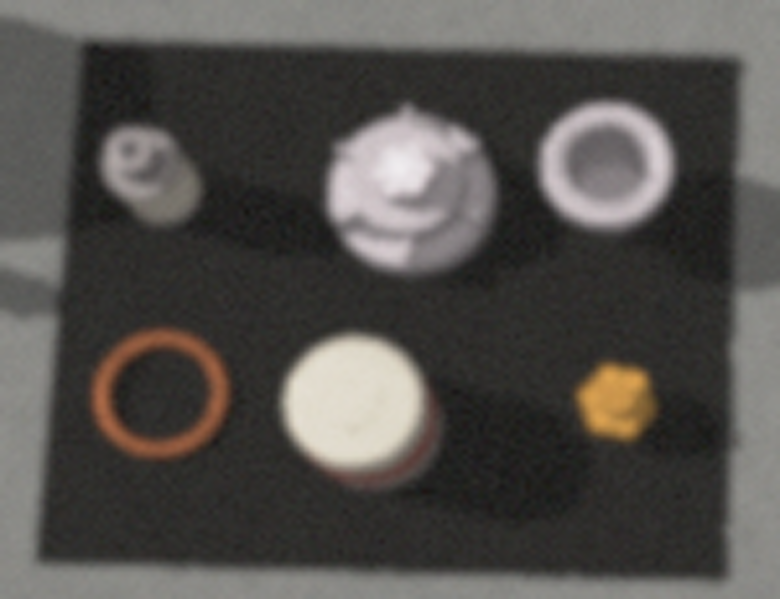

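View pics/cb.png

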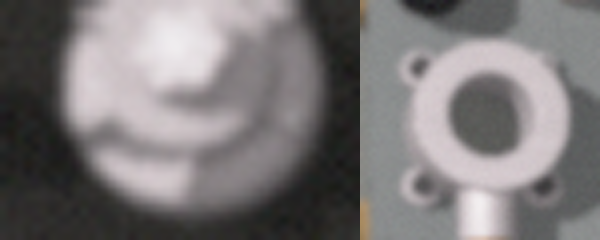

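```bash
python3 - <<'E'
from h import *
im=cv2.imread('pics/t0.png');c=dict(np.load('pics/t0.npz'));hsv=cv2.cvtColor(im,cv2.COLOR_BGR2HSV)
def fit(sub,off,mask,z,n,guess,r):
    # contour points at subpixel scale (4x), keep those near expected circle
    M=cv2.resize(mask.astype(np.float32),None,fx=4,fy=4,interpolation=cv2.INTER_CUBIC)
    cs,_=cv2.findContours((M>.5).astype(np.uint8),cv2.RETR_LIST,cv2.CHAIN_APPROX_NONE)
    P=np.vstack(cs)[:,0].astype(float);P=(P+.5)/4-.5+off
    for t in(3,2,1.5,1.5):
        d=np.hypot(*(P-guess).T);Q=P[abs(d-r)<t]
        e=cv2.fitEllipse(Q.astype(np.float32));guess=np.array(e[0]);
    print(n,len(Q),np.round(e[0],2),np.round(e[1],2),ray(c,*e[0],z)[:2].round(4))
def box(x0,x1,y0,y1):return hsv[y0:y1,x0:x1].astype(int)
x=box(305,370,140,205);m=(x[...,2]>175)&(x[...,1]<60)
fit(0,(305,140),m,.094,'head',np.array([337.5,173.6]),20)
fit(0,(305,140),m,.094,'bore',np.array([337.5,173.6]),11)
x=box(215,260,135,175);fit(0,(215,135),x[...,2]>110,.072,'bowl',np.array([236.5,152.5]),13)
fit(0,(215,135),x[...,2]>150,.072,'bowl150',np.array([236.5,152.5]),13)
x=box(130,175,180,225);m=(x[...,1]>110)&(x[...,2]>60)
fit(0,(130,180),m,.012,'ring',np.array([150.5,198.5]),13)
x=box(175,220,135,180);m=(x[...,2]>225);fit(0,(175,135),m,.064,'boss',np.array([197.5,152.5]),5)
print('stub',ray(c,144.8,150,.088),'el foot mid (157,162)?')
# lid/mat orientation
g=(hsv[115:250,110:280,2]<75).astype(np.uint8)
cs,_=cv2.findContours(g,cv2.RETR_EXTERNAL,cv2.CHAIN_APPROX_NONE);k=max(cs,key=cv2.contourArea)+np.array([110,115])
W=np.array([ray(c,*p,.004)[:2] for p in k[:,0]],np.float32);print('mat',cv2.minAreaRect(W))
print(im[140:165,188:212].max(2))
E
```

```text
head 402 [336.48 174.01] [38.57 39.08] [ 0.5101 -0.1607]
bore 271 [336.73 173.27] [21.23 22.53] [ 0.512  -0.1615]
bowl 318 [236.14 152.63] [25.3  25.74] [0.5805 0.0957]
bowl150 299 [236.1  152.49] [23.82 24.53] [0.5809 0.0958]
ring 342 [150.49 198.49] [25.61 26.85] [0.4751 0.3332]
boss 56 [196.54 153.43] [7.63 7.81] [0.5835 0.2011]
stub [0.58887766 0.33246682 0.088     ] el foot mid (157,162)?
mat ((0.5245707035064697, 0.21146169304847717), (0.3611329197883606, 0.2955492436885834), 86.82975769042969)
[[ 42  48  46  47  49  46  47  54  60  70  81  64  51  49  48  47  48  48
   48  47  46  47  49  47]
 [ 49  44  46  46  46  44  48  56  73 106 115  95  68  55  52  54  53  47
   49  42  45  43  47  41]
 [ 49  44  46  47  53  59  65  78 103 132 143 123  99  87  78  65  57  51
   44  48  45  47  43  45]
 [ 48  39  54  63  79  94 111 125 141 162 165 150 137 127 112  99  82  67
   56  55  50  47  43  45]
 [ 48  57  73  97 121 142 156 168 177 183 180 169 162 153 143 127 111  95
   86  80  65  54  42  48]
 [ 66  91 118 146 166 179 190 195 198 198 196 186 178 173 163 152 136 123
  130 129 106  
[... 1231 characters left out ...]
05 204 203 201 204 215 214 206 194 195 192 179 150 129 129 130 132
  133 130 122 118 130 137]
 [209 207 203 205 203 196 193 183 171 161 158 154 145 129 128 131 134 132
  130 127 115 120 132 134]
 [212 206 208 207 204 199 185 167 151 141 138 129 127 125 129 134 136 135
  130 123 119 124 134 137]
 [203 201 206 207 207 204 196 184 173 161 151 144 141 140 147 149 147 140
  130 119 118 128 136 140]
 [180 183 196 206 207 207 202 202 197 191 179 176 168 164 168 168 164 146
  126 113 117 129 142 148]
 [145 153 174 190 203 204 204 204 208 203 199 196 190 186 185 178 164 143
  122 109 114 126 136 141]
 [124 133 152 173 188 195 199 205 204 202 201 199 193 187 179 160 142 121
  113 118 121 127 128 128]]
```

Call:
{"fn": "play_rows", "kwargs": {"motion": [{"fingers": -1,"translation": [1.1,27.6,3],"roll": 63.5},{"fingers": -1,"translation": [1.1,27.6,3],"roll": 63.5},{"fingers": -1,"translation": [1.1,27.6,3],"roll": 63.5},{"fingers": -1,"translation": [1.1,27.6,3],"roll": 63.5},{"fingers": -1,"translation": [1.1,27.6,3],"roll": 63.5},{"fingers": -1,"translation": [1.1,27.6,3],"roll": 63.5},{"fingers": -1,"translation": [1.1,27.6,3],"roll": 63.5},{"fingers": -1,"translation": [1.1,27.6,8],"roll": 63.5},{"fingers": -1,"translation": [1.1,27.6,12],"roll": 63.5},{"fingers": -1,"translation": [1.1,27.6,16],"roll": 63.5},{"fingers": -1,"translation": [1.1,27.6,18],"roll": 63.5},{"fingers": -1,"translation": [1.1,27.6,19],"roll": 63.5},{"fingers": -1,"translation": [1.1,27.6,19],"roll": 63.5},{"fingers": -1,"translation": [1.1,27.6,19],"roll": 63.5}]}}

```text
clock: 1.27
eef_pos: [0.4754, 0.3343, 0.0558]
tool_rot: [1.0, -0.0, 0.0, -0.0]
ft_force: [0.2, 0.5, 0.2]
grip_width: 0.0853
```

```bash
cat >> h.py <<'E'
from scipy.spatial.transform import Rotation as Ro
def st():
    o=bot.get_obs();R=Ro.from_quat(o['tool_rot']).as_matrix()
    print('t',round(o['clock'],2),'p',o['eef_pos'].round(4),'yaw',np.degrees(np.arctan2(R[1,0],R[0,0])).round(1),'z',R[:,2].round(3),'F',o['ft_force'].round(1),'w',round(o['grip_width'],4),'j6',o['joint_pos'][5].round(2));return o,R
def delta(p):
    o,R=st();print('delta cm',(R.T@(np.array(p)-o['eef_pos'])*100).round(2))
E
python3 - <<'E'
from h import *
delta([.475,.333,.02])
b=snap('side','s1')
i=b['pixels'][:,:,::-1];o=bot.get_obs()['eef_pos'];u,v=proj(b,o).astype(int);print(u,v)
cv2.imwrite('pics/s1c.png',cv2.resize(i[max(v-80,0):v+70,max(u-100,0):u+100],(800,600),interpolation=cv2.INTER_CUBIC))
E
```

```text
t 1.27 p [0.4754 0.3343 0.0558] yaw -0.0 z [ 0.  0. -1.] F [0.2 0.5 0.2] w 0.0853 j6 2.18
delta cm [-0.04  0.13  3.58]
185 292
```

View pics/s1c.png

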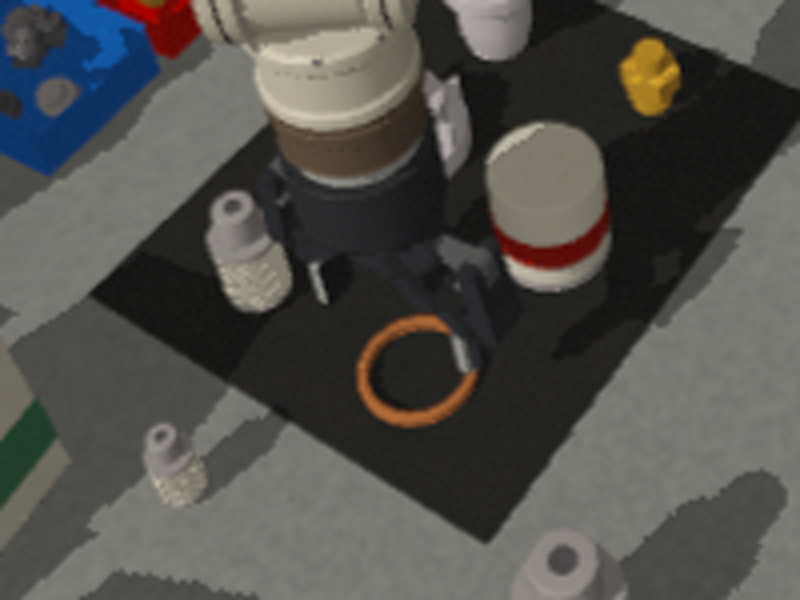

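Call:
{"fn": "play_rows", "kwargs": {"motion": [{"fingers": -1,"translation": [0,0.1,2],"roll": 0},{"fingers": -1,"translation": [0,0.1,4],"roll": 0},{"fingers": -1,"translation": [0,0.1,4.4],"roll": 0},{"fingers": -1,"translation": [0,0.1,4.4],"roll": 0},{"fingers": 0,"translation": [0,0.1,4.4],"roll": 0},{"fingers": 0,"translation": [0,0.1,4.4],"roll": 0},{"fingers": 0,"translation": [0,0.1,4.4],"roll": 0},{"fingers": 0,"translation": [0,0.1,4.4],"roll": 0},{"fingers": 0,"translation": [0,0.1,4.4],"roll": 0},{"fingers": 0,"translation": [0,0.1,4.4],"roll": 0}]}}

```text
clock: 2.15
eef_pos: [0.4766, 0.3342, 0.0145]
tool_rot: [1.0, -0.0, 0.002, -0.001]
ft_force: [-0.5, -0.2, 8.2]
grip_width: 0.0642
```

```bash
python3 - <<'E'
from h import *
st()
b=snap('side','s2')
i=b['pixels'][:,:,::-1]
cv2.imwrite('pics/s2c.png',cv2.resize(i[260:350,125:245],(800,600),interpolation=cv2.INTER_CUBIC))
E
```

```text
t 2.15 p [0.4766 0.3342 0.0145] yaw -0.0 z [ 0.004  0.003 -1.   ] F [-0.5 -0.2  8.2] w 0.0642 j6 2.18
```

View pics/s2c.png

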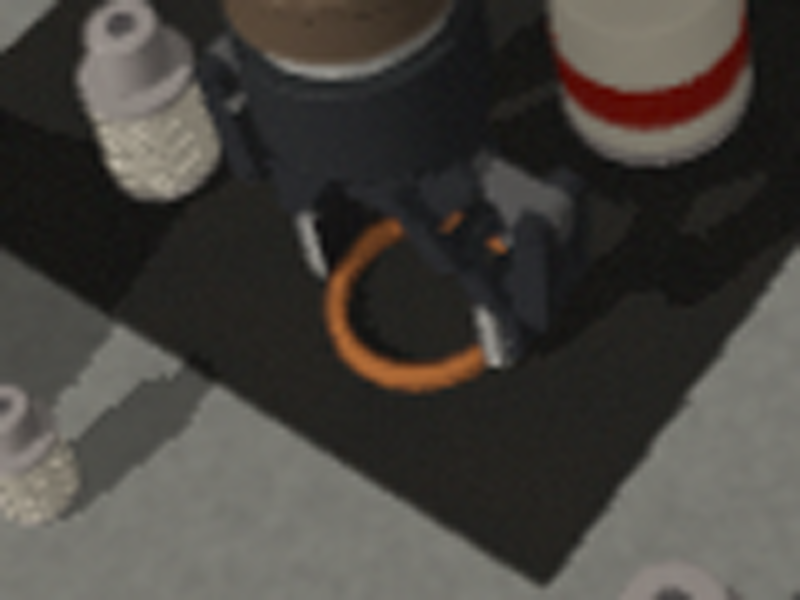

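Call:
{"fn": "play_rows", "kwargs": {"motion": [{"fingers": 0,"translation": [0,0,0],"roll": 0},{"fingers": 0,"translation": [0,0,0],"roll": 0}]}}

```text
clock: 2.37
eef_pos: [0.4766, 0.3342, 0.0145]
tool_rot: [1.0, -0.0, 0.002, -0.001]
ft_force: [-1.9, -2.0, 7.1]
grip_width: 0.0637
```

Call:
{"fn": "play_rows", "kwargs": {"motion": [{"fingers": 0,"translation": [0,0,-1],"roll": 0},{"fingers": 0,"translation": [0,0,-3],"roll": 0},{"fingers": 0,"translation": [0,0,-6],"roll": 0},{"fingers": 0,"translation": [0,0,-10],"roll": 0},{"fingers": 0,"translation": [0,0,-10],"roll": 0},{"fingers": 0,"translation": [0,0,-10],"roll": 0}]}}

```text
clock: 2.87
eef_pos: [0.4777, 0.3349, 0.1163]
tool_rot: [1.0, -0.0, 0.004, -0.003]
ft_force: [-1.0, 0.4, -1.4]
grip_width: 0.064
```

```bash
python3 - <<'E'
from h import *
st()
b=snap('side','s3')
i=b['pixels'][:,:,::-1]
cv2.imwrite('pics/s3c.png',cv2.resize(i[200:320,125:285],(800,600),interpolation=cv2.INTER_CUBIC))
E
```

```text
t 2.87 p [0.4777 0.3349 0.1163] yaw -0.0 z [ 0.008  0.005 -1.   ] F [-1.   0.4 -1.4] w 0.064 j6 2.18
```

View pics/s3c.png

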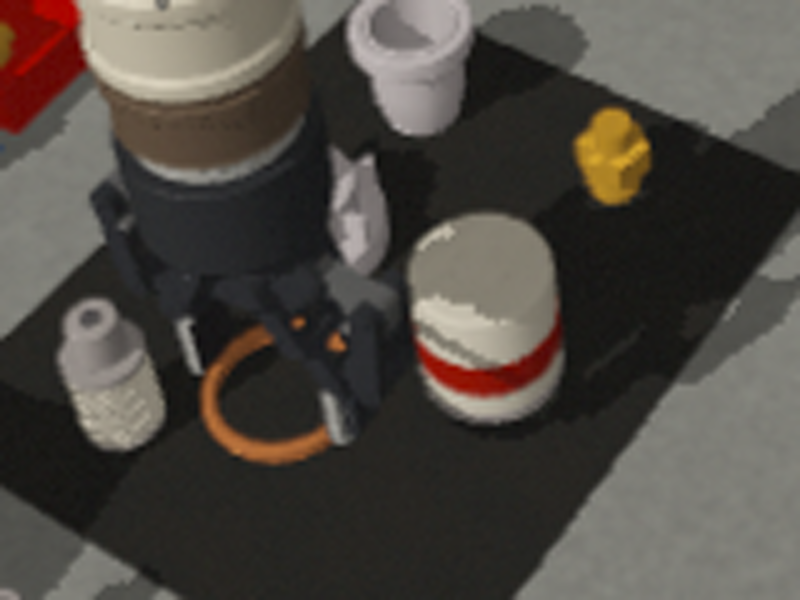

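Call:
{"fn": "play_rows", "kwargs": {"motion": [{"fingers": 0,"translation": [0,0.5,-4],"roll": 0},{"fingers": 0,"translation": [0,3,-5],"roll": 0},{"fingers": 0,"translation": [0.5,6,-5],"roll": 0},{"fingers": 0,"translation": [0.8,10,-5],"roll": 0},{"fingers": 0,"translation": [1.1,14,-5],"roll": 0},{"fingers": 0,"translation": [1.4,18,-5],"roll": 0},{"fingers": 0,"translation": [1.7,22,-5],"roll": 0},{"fingers": 0,"translation": [2,26,-5],"roll": 0},{"fingers": 0,"translation": [2.3,30,-5],"roll": 0},{"fingers": 0,"translation": [2.6,34,-5],"roll": 0},{"fingers": 0,"translation": [2.9,38,-5],"roll": 0},{"fingers": 0,"translation": [3.1,42,-5],"roll": 0},{"fingers": 0,"translation": [3.3,45,-5],"roll": 0},{"fingers": 0,"translation": [3.3,48,-5],"roll": 0},{"fingers": 0,"translation": [3.3,49.5,-4],"roll": 0},{"fingers": 0,"translation": [3.3,49.5,-2],"roll": 0},{"fingers": 0,"translation": [3.3,49.5,-1],"roll": 0},{"fingers": 0,"translation": [3.3,49.5,-1],"roll": 0}]}}

```text
clock: 4.42
eef_pos: [0.5049, -0.1612, 0.1177]
tool_rot: [1.0, -0.0, -0.004, -0.001]
ft_force: [-1.1, 1.2, 0.3]
grip_width: 0.0639
```

```bash
python3 - <<'E'
from h import *
o,R=st()
b=snap('side','s4');t=snap('top','t4');st()
i=b['pixels'][:,:,::-1];u,v=proj(b,o['eef_pos']).astype(int);print(u,v)
A=cv2.resize(i[v-50:v+50,u-65:u+65],(400,308),interpolation=cv2.INTER_CUBIC)
u,v=proj(t,o['eef_pos']).astype(int);print(u,v)
B=cv2.resize(t['pixels'][v-50:v+50,u-65:u+65,::-1],(400,308),interpolation=cv2.INTER_CUBIC)
cv2.imwrite('pics/s4c.png',np.hstack([A,B]))
E
```

```text
t 4.42 p [ 0.5049 -0.1612  0.1177] yaw -0.0 z [-0.008  0.003 -1.   ] F [-1.1  1.2  0.3] w 0.0639 j6 1.26
t 4.52 p [ 0.5071 -0.1612  0.1205] yaw 0.0 z [-0.003  0.001 -1.   ] F [ 0.4 -0.  -0.7] w 0.0641 j6 1.26
276 146
338 173
```

View pics/s4c.png

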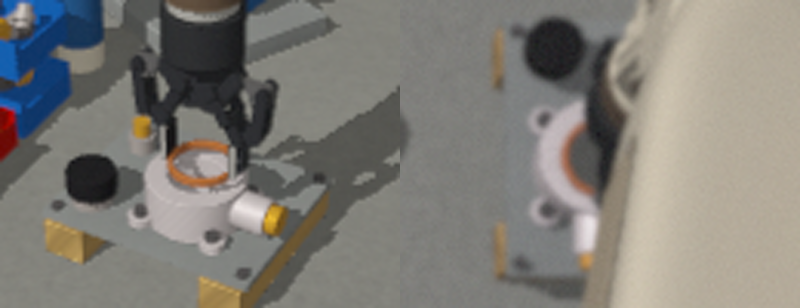

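Call:
{"fn": "play_rows", "kwargs": {"motion": [{"fingers": 0,"translation": [0.35,-0.1,0.3],"roll": 0},{"fingers": 0,"translation": [0.35,-0.1,0.8],"roll": 0},{"fingers": 0,"translation": [0.35,-0.1,1.2],"roll": 0},{"fingers": 0,"translation": [0.35,-0.1,1.4],"roll": 0},{"fingers": 0,"translation": [0.35,-0.1,1.5],"roll": 0},{"fingers": 0,"translation": [0.35,-0.1,1.5],"roll": 0},{"fingers": 0,"translation": [0.35,-0.1,1.5],"roll": 0}]}}

```text
clock: 5.1
eef_pos: [0.5114, -0.161, 0.1064]
tool_rot: [1.0, -0.0, -0.0, 0.0]
ft_force: [-0.4, 0.6, -0.3]
grip_width: 0.0643
```

Down another 2 mm, then open.

Call:
{"fn": "play_rows", "kwargs": {"motion": [{"fingers": 0,"translation": [0,0,0.1],"roll": 0},{"fingers": 0,"translation": [0,0,0.2],"roll": 0},{"fingers": 0,"translation": [0,0,0.2],"roll": 0}]}}

```text
clock: 5.35
eef_pos: [0.5117, -0.1611, 0.1047]
tool_rot: [1.0, -0.0, 0.0, 0.0]
ft_force: [-0.9, 0.4, 1.6]
grip_width: 0.0642
```

Call:
{"fn": "play_rows", "kwargs": {"motion": [{"fingers": -1,"translation": [0,0,0.05],"roll": 0},{"fingers": -1,"translation": [0,0,0.05],"roll": 0},{"fingers": -1,"translation": [0,0,0.05],"roll": 0},{"fingers": -1,"translation": [0,0,0.05],"roll": 0},{"fingers": -1,"translation": [0,0,0.05],"roll": 0},{"fingers": -1,"translation": [0,0,-1],"roll": 0},{"fingers": -1,"translation": [0,0,-4],"roll": 0},{"fingers": -1,"translation": [0,0,-8],"roll": 0},{"fingers": -1,"translation": [0,-4,-10],"roll": 0},{"fingers": -1,"translation": [0.5,-8,-10],"roll": 0},{"fingers": -1,"translation": [1.5,-12,-10],"roll": 0},{"fingers": -1,"translation": [2.5,-16,-10],"roll": 0},{"fingers": -1,"translation": [3.5,-20,-10],"roll": 0},{"fingers": -1,"translation": [5,-24,-10],"roll": 0},{"fingers": -1,"translation": [6.9,-25.7,-8],"roll": 0},{"fingers": -1,"translation": [6.9,-25.7,-6],"roll": 0},{"fingers": -1,"translation": [6.9,-25.7,-4],"roll": 0},{"fingers": -1,"translation": [6.9,-25.7,-4],"roll": 0},{"fingers": -1,"translation": [6.9,-25.7,-4],"roll": 0}]}}

```text
clock: 6.93
eef_pos: [0.5796, 0.096, 0.1439]
tool_rot: [1.0, -0.0, -0.001, 0.0]
ft_force: [0.3, -0.5, 0.4]
grip_width: 0.0853
```

```bash
python3 - <<'E'
from h import *
o,R=st()
t=snap('top','t5');b=snap('side','s5');o,R=st()
for n,c in(('t',t),('s',b)):
    h=cv2.cvtColor(c['pixels'][:,:,::-1],cv2.COLOR_BGR2HSV);u,v=proj(c,[.511,-.161,.1]).astype(int)
    r=35
    x=h[v-r:v+r,u-r:u+r].astype(int);m=((x[...,1]>110)&(x[...,2]>60)&(x[...,0]<14)).astype(np.uint8)
    k,l,s,ce=cv2.connectedComponentsWithStats(m);j=1+s[1:,4].argmax()
    cs,_=cv2.findContours((l==j).astype(np.uint8),cv2.RETR_EXTERNAL,cv2.CHAIN_APPROX_NONE)
    e=cv2.fitEllipse(cs[0]);print(n,s[j],e,ray(c,e[0][0]+u-r,e[0][1]+v-r,.102 if n=='t' else .1).round(4))
A=cv2.resize(b['pixels'][90:210,200:370,::-1],(400,282),interpolation=cv2.INTER_CUBIC)
B=cv2.resize(t['pixels'][120:220,200:370,::-1],(400,282),interpolation=cv2.INTER_CUBIC)
cv2.imwrite('pics/s5c.png',np.hstack([A,B]))
E
```

```text
t 6.93 p [0.5796 0.096  0.1439] yaw -0.0 z [-0.003 -0.    -1.   ] F [ 0.3 -0.5  0.4] w 0.0853 j6 1.73
t 7.03 p [0.5813 0.0958 0.1461] yaw -0.0 z [ 0.002  0.    -1.   ] F [-0.4 -0.2  0.7] w 0.0855 j6 1.73Traceback (most recent call last):
  File "<stdin>", line 10, in <module>
cv2.error: OpenCV(4.12.0) /io/opencv/modules/imgproc/src/shapedescr.cpp:361: error: (-201:Incorrect size of input array) There should be at least 5 points to fit the ellipse in function 'fitEllipseNoDirect'
```

```bash
python3 - <<'E'
from h import *
t=dict(np.load('pics/t5.npz'));b=dict(np.load('pics/s5.npz'))
A=cv2.resize(b['pixels'][90:210,200:370,::-1],(400,282),interpolation=cv2.INTER_CUBIC)
B=cv2.resize(t['pixels'][120:240,200:370,::-1],(400,282),interpolation=cv2.INTER_CUBIC)
cv2.imwrite('pics/s5c.png',np.hstack([A,B]))
E
```

```text
(no output)
```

View pics/s5c.png

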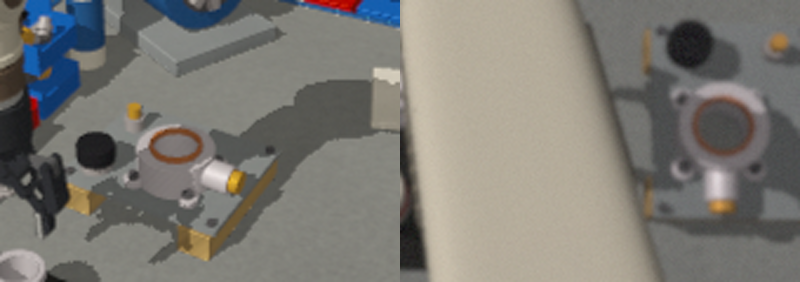

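```bash
cat >> h.py <<'E'
def ringfit(c,n):
    p=c['pixels'].astype(int);u,v=proj(c,[.511,-.161,.1]).astype(int);r=22
    x=p[v-r:v+r,u-r:u+r];m=(x[...,0]-x[...,2]>35).astype(np.uint8)
    m[:, :]*=1
    k,l,s,ce=cv2.connectedComponentsWithStats(m);j=1+s[1:,4].argmax()
    cs,_=cv2.findContours((l==j).astype(np.uint8),cv2.RETR_EXTERNAL,cv2.CHAIN_APPROX_NONE)
    e=cv2.fitEllipse(max(cs,key=len));print(n,s[j],np.round(e[1],1),ray(c,e[0][0]+u-r,e[0][1]+v-r,.102).round(4))
E
python3 - <<'E'
from h import *
t=dict(np.load('pics/t5.npz'));b=dict(np.load('pics/s5.npz'))
ringfit(t,'t');ringfit(b,'s')
delta([.5805,.0957,.075])
E
```

```text
t [18 10 14  6 26] [ 6.5 13.4] [ 0.5322 -0.1678  0.102 ]
s [ 11  16  23  16 144] [14.9 22.2] [ 0.5086 -0.1559  0.102 ]
t 7.03 p [0.5813 0.0958 0.1461] yaw -0.0 z [ 0.002  0.    -1.   ] F [-0.4 -0.2  0.7] w 0.0855 j6 1.73
delta cm [-0.1   0.01  7.11]
```

```bash
python3 - <<'E'
from h import *
t=dict(np.load('pics/t5.npz'));p=t['pixels'].astype(float)
u,v=338,173
rows=[172,173,174]
x=p[171:176].mean(0);print('row mean R-B',(x[314:362,0]-x[314:362,2]).astype(int));print('V',x[314:362].max(1).astype(int))
y=p[:,335:340].mean(1);print('col R-B',(y[150:200,0]-y[150:200,2]).astype(int));print('V',y[150:200].max(1).astype(int))
E
```

```text
row mean R-B [-1 -2  0  2  2  2  3  3  4  9 23 37 29 12  5  2  2  2  1  1  2  3  2  1
  0  1  0  1  1  0  1  1  3 11 27 37 24 10  4  3  3  2  2  0  0 -1 -1 -1]
V [ 78  78  77  82  93 105 112 111 112 105  98  95  92  82  78  73  75  75
  75  75  75  75  75  73  72  72  74  73  73  72  76  78  79  80  84  90
  99 105 109 110 113 108 103  89  79  77  78  75]
col R-B [ 0 -1 -1 -1  0  3  5  5  6 13 27 43 43 23  7  3  3  0  1  0  1  2  2  2
  0  2  0  2  2  3  3  2  6 18 35 36 19  9  4  3  3  4  4  5  5  4  6  4
  5  5]
V [ 76  76  78  88 115 146 166 171 171 169 160 139 111  91  87  86  84  78
  76  72  72  73  72  74  73  74  75  75  74  75  77  74  77  81  90  96
 102 110 114 118 127 136 144 163 180 186 187 184 184 184]
```

Call:
{"fn": "play_rows", "kwargs": {"motion": [{"fingers": -1,"translation": [-0.1,0,3],"roll": 0},{"fingers": -1,"translation": [-0.1,0,6],"roll": 0},{"fingers": -1,"translation": [-0.1,0,7.4],"roll": 0},{"fingers": -1,"translation": [-0.1,0,7.4],"roll": 0},{"fingers": -1,"translation": [-0.1,0,7.4],"roll": 0},{"fingers": -1,"translation": [-0.1,0,7.4],"roll": 0}]}}

```text
clock: 7.53
eef_pos: [0.5813, 0.0959, 0.0728]
tool_rot: [1.0, -0.0, 0.002, -0.0]
ft_force: [-0.4, 0.5, 0.5]
grip_width: 0.0853
```

Call:
{"fn": "play_rows", "kwargs": {"motion": [{"fingers": -1,"translation": [0,0,0.15],"roll": 0},{"fingers": 0,"translation": [0,0,0.15],"roll": 0},{"fingers": 0,"translation": [0,0,0.15],"roll": 0},{"fingers": 0,"translation": [0,0,0.15],"roll": 0},{"fingers": 0,"translation": [0,0,0.15],"roll": 0},{"fingers": 0,"translation": [0,0,0.15],"roll": 0},{"fingers": 0,"translation": [0,0,0.15],"roll": 0},{"fingers": 0,"translation": [0,0,0.15],"roll": 0}]}}

```text
clock: 8.2
eef_pos: [0.5808, 0.0962, 0.0712]
tool_rot: [1.0, -0.0, 0.002, -0.0]
ft_force: [-0.6, -0.5, 6.8]
grip_width: 0.0633
```

Call:
{"fn": "play_rows", "kwargs": {"motion": [{"fingers": 0,"translation": [0,0,-1],"roll": 0},{"fingers": 0,"translation": [0,0,-4],"roll": 0},{"fingers": 0,"translation": [0,0,-8],"roll": 0},{"fingers": 0,"translation": [0,1,-12],"roll": 0},{"fingers": 0,"translation": [-0.5,4,-13],"roll": 0},{"fingers": 0,"translation": [-1.5,8,-13],"roll": 0},{"fingers": 0,"translation": [-2.5,12,-13],"roll": 0},{"fingers": 0,"translation": [-3.5,16,-13],"roll": 0},{"fingers": 0,"translation": [-5,20,-13],"roll": 0},{"fingers": 0,"translation": [-6,23,-13],"roll": 0},{"fingers": 0,"translation": [-6.7,25,-13],"roll": 0},{"fingers": 0,"translation": [-7,25.7,-13],"roll": 0},{"fingers": 0,"translation": [-7,25.7,-13],"roll": 0},{"fingers": 0,"translation": [-7,25.7,-13],"roll": 0},{"fingers": 0,"translation": [-7,25.7,-13],"roll": 0}]}}

```text
clock: 9.45
eef_pos: [0.5099, -0.1599, 0.199]
tool_rot: [1.0, 0.001, 0.0, -0.0]
ft_force: [0.9, 0.2, -0.5]
grip_width: 0.0632
```

```bash
python3 - <<'E'
from h import *
b=snap('side','s6');t=snap('top','t6');delta([.511,-.1605,.13])
A=cv2.resize(b['pixels'][60:210,190:360,::-1],(400,353),interpolation=cv2.INTER_CUBIC)
B=cv2.resize(t['pixels'][110:260,260:430,::-1],(400,353),interpolation=cv2.INTER_CUBIC)
cv2.imwrite('pics/s6c.png',np.hstack([A,B]))
E
```

```text
t 9.55 p [ 0.5099 -0.1596  0.1988] yaw 0.1 z [-0.  0. -1.] F [-0.3 -0.7 -1.2] w 0.0629 j6 1.27
delta cm [0.11 0.09 6.88]
```

View pics/s6c.png

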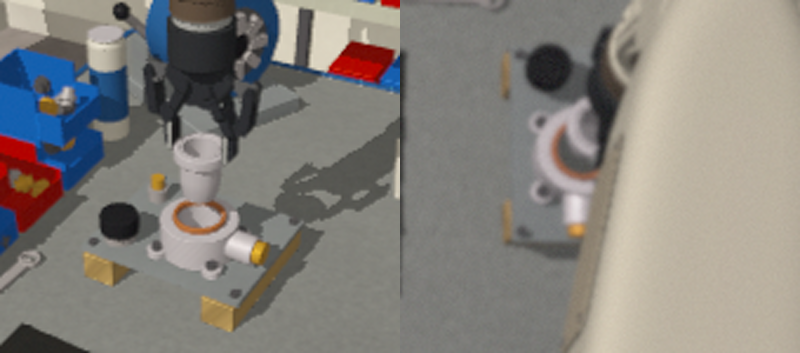

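Bowl is upright in the jaws, directly above the ring (bowl ≈ (200,160), ring ≈ (201,217) in the left panel). Descending.

Call:
{"fn": "play_rows", "kwargs": {"motion": [{"fingers": 0,"translation": [0.1,0.1,2],"roll": 0},{"fingers": 0,"translation": [0.1,0.1,4],"roll": 0},{"fingers": 0,"translation": [0.1,0.1,5],"roll": 0},{"fingers": 0,"translation": [0.1,0.1,5.7],"roll": 0},{"fingers": 0,"translation": [0.1,0.1,6.3],"roll": 0},{"fingers": 0,"translation": [0.1,0.1,6.8],"roll": 0},{"fingers": 0,"translation": [0.1,0.1,6.8],"roll": 0}]}}

```text
clock: 10.13
eef_pos: [0.5103, -0.1617, 0.1302]
tool_rot: [1.0, 0.0, -0.0, -0.0]
ft_force: [-0.7, 1.3, -1.3]
grip_width: 0.063
```

Call:
{"fn": "play_rows", "kwargs": {"motion": [{"fingers": 0,"translation": [0,-0.05,0.4],"roll": 0},{"fingers": 0,"translation": [0,-0.05,0.8],"roll": 0},{"fingers": 0,"translation": [0,-0.05,1.2],"roll": 0},{"fingers": 0,"translation": [0,-0.05,1.4],"roll": 0},{"fingers": 0,"translation": [0,-0.05,1.4],"roll": 0},{"fingers": 0,"translation": [0,-0.05,1.4],"roll": 0}]}}

```text
clock: 10.63
eef_pos: [0.5104, -0.1615, 0.1167]
tool_rot: [1.0, -0.0, -0.0, -0.0]
ft_force: [0.0, 0.1, -1.2]
grip_width: 0.0629
```

Call:
{"fn": "play_rows", "kwargs": {"motion": [{"fingers": 0,"translation": [0,0,0.1],"roll": 0},{"fingers": 0,"translation": [0,0,0.15],"roll": 0},{"fingers": 0,"translation": [0,0,0.15],"roll": 0},{"fingers": 0,"translation": [0,0,0.15],"roll": 0}]}}

```text
clock: 10.97
eef_pos: [0.5106, -0.1616, 0.1155]
tool_rot: [1.0, -0.0, 0.0, 0.0]
ft_force: [-0.6, -0.7, -0.3]
grip_width: 0.0631
```

Call:
{"fn": "play_rows", "kwargs": {"motion": [{"fingers": -1,"translation": [0,0,0],"roll": 0},{"fingers": -1,"translation": [0,0,0],"roll": 0},{"fingers": -1,"translation": [0,0,0],"roll": 0},{"fingers": -1,"translation": [0,0,0],"roll": 0},{"fingers": -1,"translation": [0,0,0],"roll": 0},{"fingers": -1,"translation": [0,0,-2],"roll": 0},{"fingers": -1,"translation": [0,0,-5],"roll": 0},{"fingers": -1,"translation": [0,-4,-7],"roll": 0},{"fingers": -0.5,"translation": [0,-8,-7],"roll": 0},{"fingers": -0.4,"translation": [0,-12,-7],"roll": 0},{"fingers": -0.4,"translation": [0,-16,-7],"roll": 0},{"fingers": -0.4,"translation": [0,-20,-7],"roll": 0}]}}

```text
clock: 11.97
eef_pos: [0.5104, 0.0402, 0.1858]
tool_rot: [1.0, -0.0, 0.001, -0.0]
ft_force: [0.9, 0.0, -1.1]
grip_width: 0.0598
```

```bash
python3 - <<'E'
from h import *
b=snap('side','s7');t=snap('top','t7');delta([.589,.3325,.2])
A=cv2.resize(b['pixels'][100:210,190:340,::-1],(400,293),interpolation=cv2.INTER_CUBIC)
u,v=proj(b,[.585,.3325,.05]).astype(int);print(u,v)
B=cv2.resize(b['pixels'][v-35:v+35,u-48:u+48,::-1],(400,293),interpolation=cv2.INTER_CUBIC)
cv2.imwrite('pics/s7c.png',np.hstack([A,B]))
E
```

```text
t 12.07 p [0.5104 0.0438 0.1856] yaw 0.5 z [ 0.001  0.002 -1.   ] F [-0.5 -0.8 -0.4] w 0.0593 j6 1.65
delta cm [  8.09 -28.81  -1.38]
147 274
```

View pics/s7c.png

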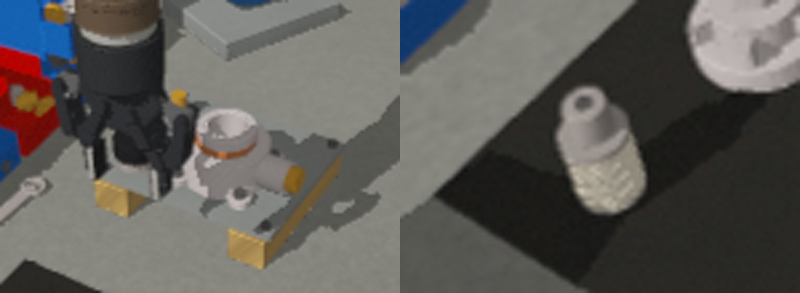

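```bash
python3 - <<'E'
from h import *
b=dict(np.load('pics/s7.npz'));t=dict(np.load('pics/t0.npz'))
print('side stub',ray(b,143.2,263.4,.088),'top',ray(t,144.8,150,.088))
# body cap/foot: bottom ellipse
i=t['pixels'][140:172,132:166].max(2);print(i[4:26,4:30])
delta([.585,.331,.12])
E
```

```text
side stub [0.58824338 0.33280341 0.088     ] top [0.58887766 0.33246682 0.088     ]
[[ 33  30  31  35  34  39  49  55  56  58  59  55  57  48  46  50  47  46
   44  42  46  45  47  46  44  42]
 [ 36  32  32  38  43  54  72  90  97  95 100  91  88  80  69  62  53  47
   49  50  45  49  47  44  44  48]
 [ 36  33  39  41  55  87 109 126 133 137 135 133 124 120 109  95  71  51
   45  46  40  49  47  43  46  42]
 [ 34  36  40  53  84 117 140 146 146 145 152 151 149 141 137 125 100  70
   52  48  47  45  48  46  44  47]
 [ 37  33  43  62 105 142 152 143 134 134 144 153 153 145 144 140 116  88
   60  47  45  46  46  43  48  45]
 [ 35  31  41  75 122 156 154 132 114 117 138 152 147 133 133 129 117  98
   73  49  44  44  47  45  45  45]
 [ 33  35  49  81 128 158 160 134 114 119 138 151 144 119 107 110 109 100
   77  62  52  49  49  45  48  46]
 [ 32  36  56  89 136 164 170 150 133 139 148 150 134 104  95  99 105 100
   89  75  59  44  46  48  49  47]
 [ 36  36  58  96 139 168 170 164 151 151 153 143 119 100  91  94 104 103
   94  91  75  59  50  44  46  42]
 [ 38  39  53  96 138 161 167 160 1
[... 816 characters left out ...]
 90  62  42  39  32]
 [ 35  37  36  34  35  33  32  45  60  85 108 115 118 118 119 121 118 122
  116 111 103  79  56  38  35  34]
 [ 31  40  37  31  29  34  32  33  45  65  91 105 113 114 119 118 120 116
  110 102  81  60  41  33  31  32]
 [ 32  32  36  30  33  24  33  36  38  51  73  88 100 108 109 108 109 105
   95  81  66  44  34  37  32  35]
 [ 37  33  41  37  34  38  39  35  41  43  53  65  79  87  92  91  82  81
   70  60  42  38  33  29  33  30]
 [ 37  39  39  45  46  39  44  42  42  44  47  55  58  67  66  66  65  58
   52  43  34  35  36  33  32  32]]
t 12.07 p [0.5104 0.0438 0.1856] yaw 0.5 z [ 0.001  0.002 -1.   ] F [-0.5 -0.8 -0.4] w 0.0593 j6 1.65
delta cm [  7.69 -28.64   6.62]
```

Call:
{"fn": "play_rows", "kwargs": {"motion": [{"fingers": -0.4,"translation": [1,-4,0],"roll": 0.5},{"fingers": -0.4,"translation": [2,-8,0],"roll": 0.5},{"fingers": -0.4,"translation": [3,-12,0],"roll": 0.5},{"fingers": -0.4,"translation": [4,-16,0],"roll": 0.5},{"fingers": -0.4,"translation": [5,-20,0],"roll": 0.5},{"fingers": -0.4,"translation": [6,-24,0],"roll": 0.5},{"fingers": -0.4,"translation": [7,-27,1],"roll": 0.5},{"fingers": -0.4,"translation": [7.8,-28.8,3],"roll": 0.5},{"fingers": -0.4,"translation": [7.8,-28.8,5],"roll": 0.5},{"fingers": -0.4,"translation": [7.8,-28.8,5],"roll": 0.5},{"fingers": -0.4,"translation": [7.8,-28.8,5],"roll": 0.5},{"fingers": -0.4,"translation": [7.8,-28.8,5],"roll": 0.5}]}}

```text
clock: 13.07
eef_pos: [0.5891, 0.3255, 0.1362]
tool_rot: [1.0, -0.005, 0.0, 0.0]
ft_force: [-0.3, 0.9, 0.3]
grip_width: 0.0598
```

```bash
python3 - <<'E'
from h import *
delta([.5885,.3325,.081])
E
```

```text
t 13.07 p [0.5891 0.3255 0.1362] yaw -0.6 z [ 0. -0. -1.] F [-0.3  0.9  0.3] w 0.0598 j6 2.09
delta cm [-0.07 -0.7   5.52]
```

Call:
{"fn": "play_rows", "kwargs": {"motion": [{"fingers": -0.4,"translation": [0,-0.7,1],"roll": -0.6},{"fingers": -0.4,"translation": [0,-0.7,3],"roll": -0.6},{"fingers": -0.4,"translation": [0,-0.7,5],"roll": -0.6},{"fingers": -0.4,"translation": [0,-0.7,5.5],"roll": -0.6},{"fingers": -0.4,"translation": [0,-0.7,5.5],"roll": -0.6},{"fingers": -0.4,"translation": [0,-0.7,5.5],"roll": -0.6}]}}

```text
clock: 13.57
eef_pos: [0.5891, 0.3335, 0.0812]
tool_rot: [1.0, 0.001, 0.0, -0.0]
ft_force: [0.2, 0.4, -0.1]
grip_width: 0.0598
```

Call:
{"fn": "play_rows", "kwargs": {"motion": [{"fingers": 1,"translation": [0,0.1,0],"roll": 0},{"fingers": 1,"translation": [0,0.1,0],"roll": 0},{"fingers": 1,"translation": [0,0.1,0],"roll": 0},{"fingers": 1,"translation": [0,0.1,0],"roll": 0},{"fingers": 1,"translation": [0,0.1,0],"roll": 0},{"fingers": 1,"translation": [0,0.1,0],"roll": 0},{"fingers": 1,"translation": [0,0.1,0],"roll": 0},{"fingers": 1,"translation": [0,0.1,0],"roll": 0},{"fingers": 1,"translation": [0,0.1,0],"roll": 0}]}}

```text
clock: 14.32
eef_pos: [0.5897, 0.333, 0.082]
tool_rot: [1.0, 0.001, 0.001, -0.001]
ft_force: [-0.2, -0.9, 6.2]
grip_width: 0.022
```

Call:
{"fn": "play_rows", "kwargs": {"motion": [{"fingers": 1,"translation": [0,0,-1],"roll": 0},{"fingers": 1,"translation": [0,0,-4],"roll": 0},{"fingers": 1,"translation": [0,0,-8],"roll": 0},{"fingers": 1,"translation": [0,0,-12],"roll": 0},{"fingers": 1,"translation": [-0.5,3,-14],"roll": 0},{"fingers": 1,"translation": [-1,7,-15],"roll": 0},{"fingers": 1,"translation": [-2,11,-15],"roll": 0},{"fingers": 1,"translation": [-3,15,-15],"roll": 0},{"fingers": 1,"translation": [-4,19,-15],"roll": 0},{"fingers": 1,"translation": [-5,23,-15],"roll": 0},{"fingers": 1,"translation": [-6,27,-15],"roll": 0},{"fingers": 1,"translation": [-7,31,-15],"roll": 0},{"fingers": 1,"translation": [-7.5,35,-15],"roll": 0},{"fingers": 1,"translation": [-7.9,39,-15],"roll": 0},{"fingers": 1,"translation": [-7.9,43,-15],"roll": 0},{"fingers": 1,"translation": [-7.9,47,-15],"roll": 0},{"fingers": 1,"translation": [-7.9,49.4,-15],"roll": 0},{"fingers": 1,"translation": [-7.9,49.4,-15],"roll": 0},{"fingers": 1,"translation": [-7.9,49.4,-15],"roll": 0},{"fingers": 1,"translation": [-7.9,49.4,-15],"roll": 0}]}}

```text
clock: 15.98
eef_pos: [0.51, -0.1612, 0.2301]
tool_rot: [1.0, 0.001, -0.001, -0.0]
ft_force: [-0.1, 0.0, -1.3]
grip_width: 0.0214
```

```bash
python3 - <<'E'
from h import *
b=snap('side','s8');t=snap('top','t8');delta([.5105,-.1615,.135])
A=cv2.resize(b['pixels'][50:190,200:340,::-1],(500,500),interpolation=cv2.INTER_CUBIC)
cv2.imwrite('pics/s8c.png',A)
E
```

```text
t 16.08 p [ 0.5103 -0.1604  0.2303] yaw 0.2 z [-0.001  0.001 -1.   ] F [-0.2  0.2 -0.6] w 0.0221 j6 1.26
delta cm [0.03 0.12 9.53]
```

View pics/s8c.png

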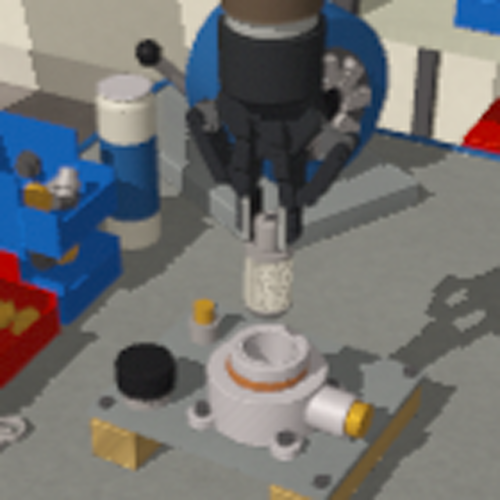

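```bash
python3 - <<'E'
from h import *
b=dict(np.load('pics/s8.npz'))
for p in([.5103,-.161,.235],[.5103,-.161,.152],[.5106,-.162,.116],[.5106,-.162,.102]):
    print((proj(b,p)-[200,50])*500/140)
E
```

```text
[267.5907031  216.56749642]
[266.48241571 308.07793273]
[266.26116553 344.2175568 ]
[266.09084101 358.13352661]
```

```bash
python3 - <<'E'
from h import *
b=dict(np.load('pics/s8.npz'));g=b['pixels'].max(2).astype(int)
# crop around rim, print brightness rows
print('cols',262,'..');
for v in range(136,164,2): print(v,g[v,260:292])
E
```

```text
cols 262 ..
136 [116 134 135 134 132 133 132 134 130 129 157 180 185 182 171 193 185 177
 161 146 126 127 136 135 135 134 133 134 134 134 134 133]
138 [105 122 119  86  85  86  87  99 128 132 128 114 113 111 107 103  97  94
 102 124 133 132 134 133 132 132 133 133 134 134 136 135]
140 [142  99  86  86  86  88 107 133 132 134 137 140 143 142 142 142 141 144
 145 139 132 132 132 134 134 134 134 134 133 134 133 136]
142 [ 96  86  86  90 106 133 141 160 169 185 184 178 183 188 189 184 197 194
 190 179 140 127 128 128 130 132 134 133 134 134 135 134]
144 [ 98  94 107 134 145 171 185 179 163 142 124 130 150 160 168 174 180 183
 185 184 186 187 175 189 178 149 133 134 133 135 135 135]
146 [134 145 170 185 185 181 174 183 105 114 117 127 148 160 169 175 181 185
 185 184 182 173 164 187 190 178 146 128 132 134 135 135]
148 [178 186 185 185 186 188 183 174 141 116 118 122 132 160 171 176 181 185
 185 184 182 177 174 175 187 175 128 126 126 127 130 128]
150 [186 185 185 181 173 189 191 185 176 176 156 137 135 134 143 175 182 185
 187 182 178 169 166 184 172 127 115 127 126 126 118  88]
152 [186 187 182 169 177 178 183 188 197 197 191 190 189 180 181 179 180 188
 190 186 184 176 161 124 118 114 117 125 127 130 141 135]
154 [187 186 186 182 169 182 177 183 184 187 187 187 183 180 178 174 171 167
 165 157 149 140 130 122 115 108 125 141 155 186 177 128]
156 [188 187 188 187 185 179 174 183 186 179 181 185 181 178 173 171 166 160
 157 156 134 141 141 119 133 157 187 187 186 182 153  87]
158 [185 195 189 188 189 188 184 172 179 183 173 171 167 167 167 165 158 154
 149 146 142 141 163 187 188 187 187 184 172 135 146 162]
160 [180 182 188 198 195 188 189 188 185 186 187 186 186 186 187 186 186 188
 188 187 187 187 188 187 184 179 156 131 170 202 198 196]
162 [182 185 185 186 188 188 185 187 197 200 194 192 189 187 185 185 186 186
 186 188 187 178 154 145 142 136 166 219 231 227 223 220]
```

```bash
python3 - <<'E'
from h import *
b=dict(np.load('pics/s8.npz'))
cv2.imwrite('pics/s8d.png',cv2.resize(b['pixels'][105:175,250:310,::-1],(514,600),interpolation=cv2.INTER_CUBIC))
E
```

```text
(no output)
```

View pics/s8d.png

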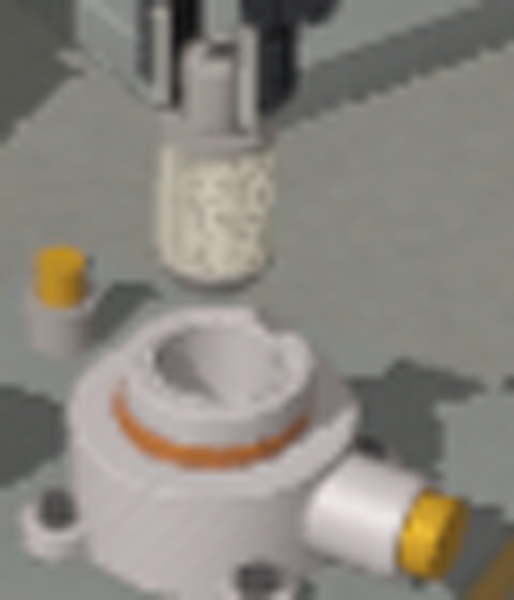

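Call:
{"fn": "play_rows", "kwargs": {"motion": [{"fingers": 1,"translation": [-0.1,0.17,1.5],"roll": 0},{"fingers": 1,"translation": [-0.1,0.17,3],"roll": 0},{"fingers": 1,"translation": [-0.1,0.17,3.6],"roll": 0},{"fingers": 1,"translation": [-0.1,0.17,4.0],"roll": 0},{"fingers": 1,"translation": [-0.1,0.17,4.3],"roll": 0},{"fingers": 1,"translation": [-0.1,0.17,4.6],"roll": 0},{"fingers": 1,"translation": [-0.1,0.17,4.9],"roll": 0},{"fingers": 1,"translation": [-0.1,0.17,5.0],"roll": 0},{"fingers": 1,"translation": [-0.1,0.17,5.0],"roll": 0}]}}

```text
clock: 16.83
eef_pos: [0.5094, -0.1633, 0.1803]
tool_rot: [1.0, 0.001, 0.0, 0.0]
ft_force: [-0.4, 0.8, -1.0]
grip_width: 0.0219
```

Call:
{"fn": "play_rows", "kwargs": {"motion": [{"fingers": 1,"translation": [0.05,-0.1,0.5],"roll": 0},{"fingers": 1,"translation": [0.05,-0.1,1],"roll": 0},{"fingers": 1,"translation": [0.05,-0.1,1.6],"roll": 0},{"fingers": 1,"translation": [0.05,-0.1,2.2],"roll": 0},{"fingers": 1,"translation": [0.05,-0.1,2.8],"roll": 0},{"fingers": 1,"translation": [0.05,-0.1,3.4],"roll": 0},{"fingers": 1,"translation": [0.05,-0.1,3.6],"roll": 0},{"fingers": 1,"translation": [0.05,-0.1,3.6],"roll": 0}]}}

```text
clock: 17.5
eef_pos: [0.5093, -0.1621, 0.1433]
tool_rot: [1.0, 0.001, -0.001, -0.0]
ft_force: [-0.3, -0.6, 0.4]
grip_width: 0.0224
```

Call:
{"fn": "play_rows", "kwargs": {"motion": [{"fingers": 1,"translation": [0,0,0.5],"roll": 0},{"fingers": 1,"translation": [0,0,0.9],"roll": 0},{"fingers": 1,"translation": [0,0,1.1],"roll": 0},{"fingers": 1,"translation": [0,0,1.2],"roll": 0},{"fingers": 1,"translation": [0,0,1.2],"roll": 0},{"fingers": 1,"translation": [0,0,1.2],"roll": 0}]}}

```text
clock: 18.0
eef_pos: [0.5099, -0.1623, 0.1324]
tool_rot: [1.0, 0.001, 0.0, 0.0]
ft_force: [0.4, 0.3, -1.1]
grip_width: 0.0218
```

Call:
{"fn": "play_rows", "kwargs": {"motion": [{"fingers": 1,"translation": [0,0,0.1],"roll": 0},{"fingers": 1,"translation": [0,0,0.15],"roll": 0},{"fingers": 1,"translation": [0,0,0.15],"roll": 0},{"fingers": -0.2,"translation": [0,0,0.15],"roll": 0},{"fingers": -0.2,"translation": [0,0,0.15],"roll": 0},{"fingers": -0.2,"translation": [0,0,0.15],"roll": 0},{"fingers": -0.2,"translation": [0,0,0.15],"roll": 0},{"fingers": -0.2,"translation": [0,0,0.15],"roll": 0},{"fingers": -0.2,"translation": [0,0,0.15],"roll": 0},{"fingers": -0.2,"translation": [0,0,-1.5],"roll": 0},{"fingers": -0.2,"translation": [0,0,-5],"roll": 0},{"fingers": -0.2,"translation": [0,0,-7],"roll": 0},{"fingers": -0.2,"translation": [0,-4,-8],"roll": 0},{"fingers": -0.2,"translation": [0,-8,-8],"roll": 0},{"fingers": -0.2,"translation": [0,-12,-8],"roll": 0},{"fingers": -0.2,"translation": [0,-16,-8],"roll": 0},{"fingers": -0.2,"translation": [0,-19,-8],"roll": 0}]}}

```text
clock: 19.42
eef_pos: [0.5093, 0.0303, 0.2126]
tool_rot: [1.0, 0.001, 0.0, -0.0]
ft_force: [0.5, -0.6, -0.5]
grip_width: 0.0512
```

```bash
python3 - <<'E'
from h import *
b=snap('side','s9');t=snap('top','t9');st()
u,v=proj(b,[.577,.2,.035]).astype(int);print('crop',u-30,v-25)
A=cv2.resize(b['pixels'][v-25:v+25,u-30:u+30,::-1],(480,400),interpolation=cv2.INTER_CUBIC)
B=cv2.resize(b['pixels'][100:200,230:310,::-1],(320,400),interpolation=cv2.INTER_CUBIC)
cv2.imwrite('pics/s9c.png',np.hstack([A,B]))
t0=dict(np.load('pics/t0.npz'))
print('boss',ray(t0,197.3,153.8,.064),'skirt',ray(t0,198.6,157.8,.02))
E
```

```text
t 19.52 p [0.5094 0.0317 0.2125] yaw 0.5 z [ 0.     0.001 -1.   ] F [-0.4 -1.1  0.3] w 0.0513 j6 1.62
crop 156 215
boss [0.5824526 0.1991299 0.064    ] skirt [0.58445832 0.20120129 0.02      ]
```

View pics/s9c.png

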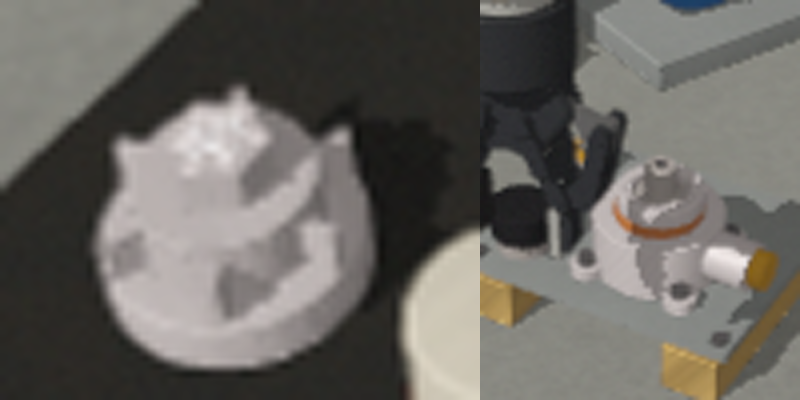

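```bash
python3 - <<'E'
from h import *
for n,f,c0 in(('s','s9',(183,232)),('t','t0',(197.3,153.8)),('t','t9',(197.3,153.8))):
    c=dict(np.load(f'pics/{f}.npz'));g=cv2.cvtColor(c['pixels'],cv2.COLOR_RGB2GRAY).astype(np.float32)
    # rectify plane z=.064 around guess: 1mm grid is 0.5mm px
    p0=np.array([.583,.2]);s=.0005;N=60
    ax=p0[0]+s*np.arange(-N,N+1);ay=p0[1]+s*np.arange(-N,N+1)
    uv=np.array([[proj(c,[x,y,.064]) for y in ay[::-1]] for x in ax[::-1]],np.float32)
    r=cv2.remap(g,uv[...,0],uv[...,1],cv2.INTER_CUBIC)
    cv2.imwrite(f'pics/rect_{f}.png',cv2.resize(np.clip(r,0,255).astype(np.uint8),(400,400)))
    for th in(205,215,222):
        cs,_=cv2.findContours((r>th).astype(np.uint8),cv2.RETR_EXTERNAL,cv2.CHAIN_APPROX_NONE)
        if not cs: continue
        k=max(cs,key=cv2.contourArea);M=cv2.moments(k)
        if M['m00']<50: continue
        cx,cy=M['m10']/M['m00'],M['m01']/M['m00'];q=k[:,0]-[cx,cy]
        az=np.arctan2(-q[:,0],-q[:,1]);rad=np.hypot(*q.T)*.5
        z=(rad*np.exp(6j*az)).mean();print(f,th,'area mm2',M['m00']*.25,'c',p0+s*(N-np.array([cy,cx])),'6amp',abs(z).round(2),'corner az mod60',(np.degrees(np.angle(z))/6).round(1))
cv2.imwrite('pics/rect.png',np.hstack([cv2.imread('pics/rect_s9.png'),cv2.imread('pics/rect_t0.png')]))
E
```

```text
s9 205 area mm2 180.625 c [0.58512745 0.20068189] 6amp 0.66 corner az mod60 -28.2
s9 215 area mm2 24.5 c [0.58030782 0.20317772] 6amp 0.38 corner az mod60 -21.8
t0 205 area mm2 624.75 c [0.58511761 0.20115493] 6amp 0.77 corner az mod60 29.8
t0 215 area mm2 443.25 c [0.5842445  0.20080043] 6amp 1.07 corner az mod60 -26.6
t0 222 area mm2 302.0 c [0.58367695 0.20069923] 6amp 0.97 corner az mod60 -26.5
t9 205 area mm2 178.25 c [0.58457281 0.20149334] 6amp 0.85 corner az mod60 -17.2
t9 215 area mm2 52.375 c [0.5845366  0.20184566] 6amp 0.1 corner az mod60 9.5
```

View pics/rect.png

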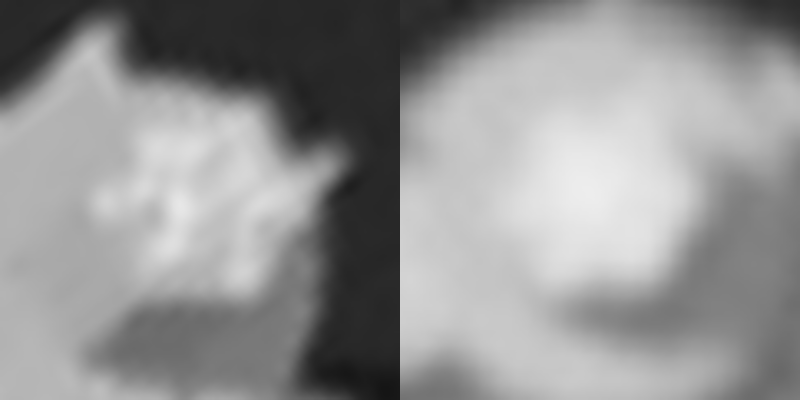

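Call:
{"fn": "play_rows", "kwargs": {"motion": [{"fingers": -0.2,"translation": [2,-4,0],"roll": 0.5},{"fingers": -0.2,"translation": [4,-8,0],"roll": 0.5},{"fingers": -0.2,"translation": [6,-12,1],"roll": 0.5},{"fingers": -0.2,"translation": [7.4,-15.5,4],"roll": 0.5},{"fingers": -0.2,"translation": [7.4,-16.9,7],"roll": 0.5},{"fingers": -0.2,"translation": [7.4,-16.9,10],"roll": 0.5},{"fingers": -0.2,"translation": [7.4,-16.9,11],"roll": 0.5},{"fingers": -0.2,"translation": [7.4,-16.9,11],"roll": 0.5},{"fingers": -0.2,"translation": [7.4,-16.9,11],"roll": 0.5}]}}

```text
clock: 20.27
eef_pos: [0.5833, 0.1955, 0.1026]
tool_rot: [1.0, -0.004, -0.0, 0.0]
ft_force: [0.0, -0.4, -0.2]
grip_width: 0.0512
```

```bash
python3 -c "
from h import *
delta([.5837,.2005,.0655])"
```

```text
t 20.27 p [0.5833 0.1955 0.1026] yaw -0.5 z [-0.001 -0.001 -1.   ] F [ 0.  -0.4 -0.2] w 0.0512 j6 1.9
delta cm [ 0.03 -0.5   3.71]
```

Call:
{"fn": "play_rows", "kwargs": {"motion": [{"fingers": -0.2,"translation": [0,-0.5,1.5],"roll": -0.5},{"fingers": -0.2,"translation": [0,-0.5,3],"roll": -0.5},{"fingers": -0.2,"translation": [0,-0.5,3.7],"roll": -0.5},{"fingers": -0.2,"translation": [0,-0.5,3.7],"roll": -0.5},{"fingers": -0.2,"translation": [0,-0.5,3.7],"roll": -0.5},{"fingers": 1,"translation": [0,-0.5,3.7],"roll": -0.5},{"fingers": 1,"translation": [0,-0.5,3.7],"roll": -0.5},{"fingers": 1,"translation": [0,-0.5,3.7],"roll": -0.5},{"fingers": 1,"translation": [0,-0.5,3.7],"roll": -0.5},{"fingers": 1,"translation": [0,-0.5,3.7],"roll": -0.5},{"fingers": 1,"translation": [0,-0.5,3.7],"roll": -0.5},{"fingers": 1,"translation": [0,-0.5,3.7],"roll": -0.5},{"fingers": 1,"translation": [0,-0.5,3.7],"roll": -0.5}]}}

```text
clock: 21.35
eef_pos: [0.5846, 0.2019, 0.0674]
tool_rot: [1.0, 0.001, 0.002, -0.0]
ft_force: [-0.6, -0.3, 6.0]
grip_width: 0.0279
```

Call:
{"fn": "play_rows", "kwargs": {"motion": [{"fingers": 1,"translation": [0,0,-1],"roll": 0},{"fingers": 1,"translation": [0,0,-4],"roll": 0},{"fingers": 1,"translation": [0,0,-8],"roll": 0},{"fingers": 1,"translation": [0,0,-12],"roll": 0},{"fingers": 1,"translation": [-0.3,1,-15],"roll": 0},{"fingers": 1,"translation": [-1,4,-17],"roll": 0},{"fingers": 1,"translation": [-2,8,-17],"roll": 0},{"fingers": 1,"translation": [-3,12,-17],"roll": 0},{"fingers": 1,"translation": [-4,16,-17],"roll": 0},{"fingers": 1,"translation": [-5,20,-17],"roll": 0},{"fingers": 1,"translation": [-6,24,-17],"roll": 0},{"fingers": 1,"translation": [-6.7,28,-17],"roll": 0},{"fingers": 1,"translation": [-7.2,31.5,-17],"roll": 0},{"fingers": 1,"translation": [-7.4,34.5,-17],"roll": 0},{"fingers": 1,"translation": [-7.4,36.2,-17],"roll": 0},{"fingers": 1,"translation": [-7.4,36.2,-17],"roll": 0},{"fingers": 1,"translation": [-7.4,36.2,-17],"roll": 0},{"fingers": 1,"translation": [-7.4,36.2,-17],"roll": 0}]}}

```text
clock: 22.85
eef_pos: [0.5097, -0.1597, 0.2353]
tool_rot: [1.0, 0.001, -0.0, -0.0]
ft_force: [0.3, 1.3, -2.4]
grip_width: 0.0281
```

```bash
python3 - <<'E'
from h import *
b=snap('side','s10');o,R=st();delta([.5105,-.1605,.175])
i=b['pixels'];cv2.imwrite('pics/s10c.png',cv2.resize(i[60:190,210:330,::-1],(554,600),interpolation=cv2.INTER_CUBIC))
x,y,z=o['eef_pos']
for p in([x,y,z-.0634],[x,y,z-.0034],[.5105,-.1615,.094]):print((proj(b,p)-[210,60])*600/130)
E
```

```text
t 22.9 p [ 0.5098 -0.1593  0.2353] yaw 0.2 z [-0.     0.001 -1.   ] F [ 0.4 -0.2 -1.9] w 0.0283 j6 1.27
t 22.9 p [ 0.5098 -0.1593  0.2353] yaw 0.2 z [-0.     0.001 -1.   ] F [ 0.4 -0.2 -1.9] w 0.0283 j6 1.27
delta cm [0.07 0.12 6.03]
[298.00767922 326.30363168]
[299.03392545 239.89710775]
[297.37962988 427.26821086]
```

View pics/s10c.png

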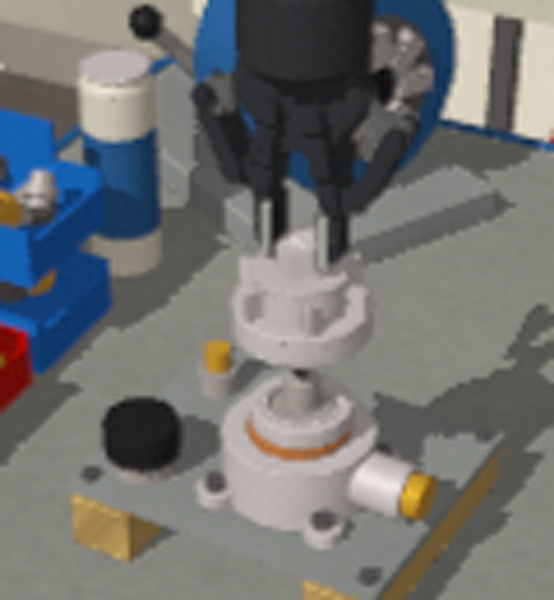

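Call:
{"fn": "play_rows", "kwargs": {"motion": [{"fingers": 1,"translation": [0.05,0.1,1],"roll": 0},{"fingers": 1,"translation": [0.05,0.1,2],"roll": 0},{"fingers": 1,"translation": [0.05,0.1,3],"roll": 0},{"fingers": 1,"translation": [0.05,0.1,4],"roll": 0},{"fingers": 1,"translation": [0.05,0.1,4.6],"roll": 0},{"fingers": 1,"translation": [0.05,0.1,5.1],"roll": 0},{"fingers": 1,"translation": [0.05,0.1,5.1],"roll": 0},{"fingers": 1,"translation": [0.05,0.1,5.1],"roll": 0}]}}

```text
clock: 23.57
eef_pos: [0.5103, -0.1613, 0.184]
tool_rot: [1.0, 0.001, -0.0, -0.0]
ft_force: [-0.1, -0.4, -1.9]
grip_width: 0.0282
```

Call:
{"fn": "play_rows", "kwargs": {"motion": [{"fingers": 1,"translation": [0,-0.05,0.3],"roll": 0},{"fingers": 1,"translation": [0,-0.05,0.6],"roll": 0},{"fingers": 1,"translation": [0,-0.05,0.9],"roll": 0},{"fingers": 1,"translation": [0,-0.05,1.0],"roll": 0},{"fingers": 1,"translation": [0,-0.05,1.0],"roll": 0}]}}

```text
clock: 23.98
eef_pos: [0.5102, -0.1608, 0.174]
tool_rot: [1.0, 0.001, -0.0, -0.0]
ft_force: [-0.2, 0.2, -3.1]
grip_width: 0.0282
```

Call:
{"fn": "play_rows", "kwargs": {"motion": [{"fingers": 1,"translation": [0,0,0.2],"roll": 0},{"fingers": 1,"translation": [0,0,0.4],"roll": 0},{"fingers": 1,"translation": [0,0,0.5],"roll": 0},{"fingers": 1,"translation": [0,0,0.5],"roll": 0},{"fingers": 1,"translation": [0,0,0.5],"roll": 0}]}}

```text
clock: 24.4
eef_pos: [0.5104, -0.1608, 0.1692]
tool_rot: [1.0, 0.001, -0.0, -0.0]
ft_force: [0.5, 0.3, -1.8]
grip_width: 0.0283
```

Call:
{"fn": "play_rows", "kwargs": {"motion": [{"fingers": 1,"translation": [0,0,0.1],"roll": 0},{"fingers": 1,"translation": [0,0,0.2],"roll": 0},{"fingers": 1,"translation": [0,0,0.2],"roll": 0},{"fingers": 1,"translation": [0,0,0.2],"roll": 0}]}}

```text
clock: 24.73
eef_pos: [0.5105, -0.1609, 0.1674]
tool_rot: [1.0, 0.001, 0.0, 0.0]
ft_force: [-0.7, 0.6, -1.8]
grip_width: 0.028
```

Call:
{"fn": "play_rows", "kwargs": {"motion": [{"fingers": 1,"translation": [0,0,0.1],"roll": 0},{"fingers": 1,"translation": [0,0,0.1],"roll": 0},{"fingers": 1,"translation": [0,0,0.1],"roll": 0}]}}

```text
clock: 24.98
eef_pos: [0.5105, -0.1609, 0.1674]
tool_rot: [1.0, 0.001, 0.001, 0.0]
ft_force: [-2.4, 0.3, 5.8]
grip_width: 0.0279
```

Contact at exactly the expected height (no further descent, Fz rises). Release and withdraw well clear.

Call:
{"fn": "play_rows", "kwargs": {"motion": [{"fingers": -0.2,"translation": [0,0,0],"roll": 0},{"fingers": -0.2,"translation": [0,0,0],"roll": 0},{"fingers": -0.2,"translation": [0,0,0],"roll": 0},{"fingers": -0.2,"translation": [0,0,0],"roll": 0},{"fingers": -0.2,"translation": [0,0,0],"roll": 0},{"fingers": -0.2,"translation": [0,0,-1.5],"roll": 0},{"fingers": -0.2,"translation": [0,0,-4],"roll": 0},{"fingers": -0.2,"translation": [0,0,-7],"roll": 0},{"fingers": -0.2,"translation": [0,-4,-8],"roll": 0},{"fingers": -0.2,"translation": [0,-8,-8],"roll": 0},{"fingers": -0.2,"translation": [0,-12,-8],"roll": 0},{"fingers": -0.2,"translation": [0,-16,-8],"roll": 0},{"fingers": -0.2,"translation": [0,-20,-8],"roll": 0},{"fingers": -0.2,"translation": [0,-24,-8],"roll": 0},{"fingers": -0.2,"translation": [0,-27,-8],"roll": 0},{"fingers": -0.2,"translation": [0,-28,-8],"roll": 0},{"fingers": -0.2,"translation": [0,-28,-8],"roll": 0},{"fingers": -0.2,"translation": [0,-28,-8],"roll": 0}]}}

```text
clock: 26.48
eef_pos: [0.5099, 0.1191, 0.2461]
tool_rot: [1.0, 0.001, -0.0, 0.0]
ft_force: [1.0, -0.0, 0.6]
grip_width: 0.0514
```

```bash
python3 - <<'E'
from h import *
b=snap('side','s11');t=snap('top','t11');st()
g=b['pixels'].max(2).astype(int);p=b['pixels'].astype(int)
for q in([.5105,-.1615,.164],[.5105,-.1615,.104],[.5105,-.1615,.094]):print('exp side',proj(b,q).round(1))
# skirt/head extents along rows in side view
for v in range(112,164,4):print(v,g[v,250:300:2])
# copper visible?
m=(p[120:170,240:310,0]-p[120:170,240:310,2]>60).nonzero();print('copper px',len(m[0]))
tp=t['pixels'].max(2).astype(int)
print('exp top',proj(t,[.5105,-.1615,.164]).round(1),proj(t,[.5105,-.1615,.115]).round(1))
for v in range(148,196,4):print(v,tp[v,312:364:2])
E
```

```text
t 26.58 p [0.5101 0.1178 0.2462] yaw -0.0 z [-0.    -0.001 -1.   ] F [ 0.9 -0.2  0.3] w 0.051 j6 1.8
exp side [274.7 132.6]
exp side [274.5 149.8]
exp side [274.4 152.6]
112 [ 89  91  90  89 134 135 143 137 140 142 153 140 140 139 140 140 142 138
 126 105 104 104 102 100 101]
116 [ 91  89  93 141 140 140 139 139 126 134 135 136 145 108 105 104 104 105
 102 100 109 107 139 139 137]
120 [ 95 140 141 142 142 139 138 139 140 142 138 128 129  94 103 107 137 136
 137 139 139 139 138 139 139]
124 [139 138 137 139 138 139 140 140 139 136 137 138 139 139 138 139 140 139
 137 136 139 140 139 140 140]
128 [138 139 139 138 140 139 138 140 138 138 139 139 139 140 139 139 140 139
 140 140 140 138 139 143 139]
132 [138 138 137 136 136 137 136 136 138 142 177 194 222 220 196 191 141 141
 139 140 139 143 139 141 142]
136 [135 137 165 188 173 120 182 186 186 185 181 179 178 179 165 116 128 147
 131 138 138 138 138 140 139]
140 [141 144 165 181 148 147 161 185 190 187 187 181 178 180 180 189 189 163
 128 138 139 139 140 140 139]
144 [140 140 161 155 135 142 186 160 154 188 188 186 178 171 162 153 133 1
[... 1141 characters left out ...]

 167 127 111 112  91  75  76  92]
172 [119 118 127 154 168 157 176 171 150 156 164 169 151 141 172 162 160 155
 123 109 109 111 103  80  76  77]
176 [119 116 135 145 142 133 169 172 160 138 144 168 172 167 157 145 147 143
 138 123  99 107 117  79  78  75]
180 [118 116 123 110 104 109 126 142 129 123 107 107 117 128 141 145 133 121
 112 112 106 106  92  81  81  79]
184 [118 118 111  90  97 108 111 112 131 158 170 175 170 164 150 148 123 115
 113 111 106  89  81  73  75  77]
188 [ 98 102  96  94  80 103 111 110 110 111 108 106 113 119 111  98 105 112
 109  93  87  86  76  79  82  78]
192 [ 79  80 100  80  58  70  98  91  91  91  96 105 108 117 112 101  92  94
  78  54  62  92  85  79  78  80]
```

```bash
python3 -c "
from h import *
st();bot.job_done();st()"
```

```text
t 26.58 p [0.5101 0.1178 0.2462] yaw -0.0 z [-0.    -0.001 -1.   ] F [ 0.9 -0.2  0.3] w 0.051 j6 1.8
the job is handed in; nothing more can be done
the job is handed in; nothing more can be done
```

I put the ring, bowl, element and cover on the filter head in that order, one at a time, and handed the job in at about 26.6 s. I never moved the oil filter can or the brass adapter. I did not measure their positions again at the end.

What the checks showed:
- **Ring:** it lay flat on the head. The top view put it at about (0.511, −0.1605) and the head at (0.511, −0.161). The side view alone read a few mm off, towards the camera, because its outline takes in the ring's side wall.
- **Bowl:** it went in without resistance and was released at its computed seated height. The picture showed the collar on the ring. The side view suggested the bowl sits about 2 mm off-centre, within the 6 mm allowed. I shifted the element slightly to match.
- **Element:** it went in without side force and was released at the height that puts it on the bowl floor. The picture showed its stub standing up in the bowl.
- **Cover:** it met resistance exactly at the expected height, with the tool at z = 0.1674 m. Afterwards the hexagon boss appeared within about 1 pixel (about 3 mm) of its expected place in both views, so it is seated and close to level.

I had used up the picture views by the end, so the final check was on pixel values only. The check for copper found 82 coppery pixels near the head. I took them for the orange fitting or the ring edge and did not look into it further.

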